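# Open the pinned bayonet filter housing

## Robot

A 6-joint arm with a two-finger parallel gripper is mounted at the origin on the work surface. World frame = base frame: x ahead of the robot, y to its left, z up, the work surface at z = 0. Lengths are in m, angles in rad, forces in N, time in s.
With the tool pointing down it reaches from about 0.4 to 0.825 m from the base axis. Payload 7 kg.
Tool frame: the origin (TCP) lies midway between the tips of the shut fingers; the grasp point (between the pads) lies 19 mm behind it; z points along the fingers, y is the line along which they close (so a half turn about z gives the same grasp; the last joint's range is limited). The gripper opens to 88 mm and grips with 3 to 60 N. Pads are 19 mm wide; open, the fingers measure 130 mm over their backs; the gripper's body (78 mm by 193 mm) begins 47 mm behind the grasp point.
Start: joints at [-0.982, 0.359, 0.012, 0, -1.224, -0.288], TCP at [0.2, -0.645, 0.227] pointing down, gripper open.
Joint ranges: [-3.07, 3.07], [-1.43, 2.12], [-1.02, 1.25], [-3.03, 1.67], [-3.05, -0], [-3.03, 3.03]. Speed limits (rad/s): [2.39, 2.39, 3.01, 3.14, 3.14, 3.14].

## Interface

Orientations are given as a unit quaternion [x, y, z, w].
In Python, from station import get_state, snapshot, hand_in gives the robot as it stands.
- The arm moves only by the tool carry_out, never from a script. Its arguments are lists of equal length, an entry for each row: "dp": the shift along the world's x, y, z in m, a list of three; "spin": the turn about the world's z in degrees. In form: {"dp": [[x, y, z], ...], "spin": [spin, ...]}. A call has 1 to 10 rows; each row is the pose to reach, as a shift and turn from the pose commanded when the call began; what a row does not reach only later rows make up. A row lasts 1/8 s, in which the tool goes at most 62.5 mm and 10.7 degrees, less where a joint would pass 70% of its speed; a pose out of reach is approached as far as the arm can. A call with a gripper value outside its range is refused whole. "gripper" is the opening, from 0 (shut) to 1 (fully open), set as the call begins (left out, the last holds). The fingers move at their own pace and stop on an object; "newtons" is the grip in N (left out, the last holds). Time passes only in rows, so rows that repeat a pose let the fingers close. It gives the time, the measured TCP pose, the force, the opening and the grip force at its end, in the units of the state.
- get_state(): the state, without advancing time (a new reading comes with each control period).
- snapshot(name): name is "scene" or "top"; returns a dict with "color" (400x640x3 uint8, blue, green, red), "fx", "fy", "cx", "cy" (pixels), "T" (4x4, takes a point from camera to world coordinates). Camera axes: x right, y up, looking along -z (the intrinsics and any distortion apply to the point x, -y, -z); pixel columns grow to the right and rows downward; lengths in m; the calibration is good to about 2 mm. A picture is of the moment at which its call begins. There is no depth.
- hand_in(): hands the job in; it is judged then, once.
The state is a dict: "time_s": time; "joint_positions": joint angles; "dq": joint speeds; "joint_torque": joint torques, N m; "eef_pos": TCP position; "orientation": TCP orientation; "wrist_force": force on the tool from outside, world axes, zero at the start; "wrist_torque": the same for the moment, N m; "finger_gap": finger opening in m; "grasp_force": force on a finger pad.
Only numpy, scipy, OpenCV 4.12 (cv2) and the standard library are available. Lean on these libraries where they do the work, as an engineer would, in place of code of your own. Each camera call takes 0.05 s, during which the arm holds its last target. There are 200 camera calls.

## Task

Open the green filter housing on the bench: draw its locking pin straight up out of the bore and hang it in the notch on the side of the housing, then turn the lid anticlockwise to its stop and lift it out together with its filter element. Stand the lid upright on its element inside the empty undivided tray, and leave everything else on the bench where it is.

Things in the scene. Friction and masses are not known exactly. Their poses are not given: they have to be found in the camera images.
- housing: Green filter housing bolted to the bench (fixed; place and yaw vary). Origin on the axis of its round cup, at bench level, z up. Base plate x -87..+52, y -54..+98 mm, 12 mm thick. Cup 82 mm outside dia, rim at z 80. A 26 mm square boss with the pin's bore stands at its -x side, the notch block at x -85..-36, y +61..+95, top at z 66. Shut, the lid's yaw equals the housing's.
- mouth (a point): Centre of the cup's rim, 80 mm above the bench; axes as the housing's. Bayonet inside: only with the lid turned +50 to +63 degrees (anticlockwise seen from above) from shut do its lugs pass up out of the rim; solid stops end the turn at +63 and at -3. Before that the lid rises only 2 mm. It has some 2 mm of play sideways.
- bore (a point): Centre of the bore's mouth, on top of the boss, 74 mm above the bench, 58 mm to the -x side of the cup's axis. The bore is vertical, 10 mm dia, 30 mm deep. Axes as the housing's.
- notch (a point): Middle of the parking notch, level with the notch block's top, 66 mm above the bench; axes as the housing's. A vertical slot 14 mm wide (y), from x -21 to +18 mm of this point, open above and at its -x end, 54 mm deep, between walls 10 mm thick. The pin's shaft hangs in it, its collar resting flat on the two walls.
- pin: Loose plain steel locking pin, upright, about 80 g. Origin at its lower tip, z up along it. Shaft 8 mm dia, z 0..48; collar 26 mm dia, z 48..53; round grip 16 mm dia, z 53..88. At the start its tip is on the bottom of the bore, 44 mm above the bench, the shaft between the two prongs of the lid, which it keeps from turning. Hung in the notch its tip is 18 mm above the bench.
- lid: Loose aluminium lid with filter element, about 400 g. Origin: centre of the element's underside, z up. Element 48 mm dia, z 0..40; neck 50 dia, z 36..56; lugs at +y and -y, 12 wide, to radius 31.5, z 37..43; flange 84 dia, z 55..63; two prongs to -x, as far as x -69. Wing on top: 12 thick (x), 60 long (y), z 63..101. At the start origin 25 mm above the bench; raised 57 mm it is clear. No spring.
- wing (a point): On the lid's axis, in the wing, 8 mm below the wing's top (93 mm above the lid's origin); axes as the lid's: fingers close across x.
- drip_tray: Empty square steel tray with no dividers, fixed, 140 x 140 mm outside, walls 3 mm thick and 18 mm high, floor 3 mm thick. Origin at the centre of its underside, on the bench. It is left or right of the housing; a divided tray (140 x 140 x 30 mm) is on the other side.
- organiser: Steel tray with dividers holding small hardware, fixed, 140 x 140 x 30 mm, origin at the centre of its underside. Not to be used.
- oil_bottle: Bystander: grey plastic bottle, 72 mm dia, 190 tall; origin at its underside.
- spray_can: Bystander: white spray can, 64 mm dia, 180 tall; origin at its underside.
- jar: Bystander: small glass jar, 58 mm dia, 65 tall; origin at its underside.
- screwdriver: Bystander: screwdriver lying on the bench; origin at its underside.
- wrench: Bystander: flat wrench lying on the bench; origin at its underside.
- socket_wrench: Bystander: L-shaped socket wrench of round bar lying on the bench, about 190 x 75 mm; origin at its underside.
- wood_block: Bystander: wood block 70 x 45 x 30 mm; origin at its underside.
- scrub_brush: Bystander: wooden scrubbing brush 120 x 45 x 38 mm; origin at its underside.
Things that resemble listed ones, but are neither listed nor needed, are in the scene too. What is meant by the pin is not yellow, and is the smaller of those in its own colour.

How it is judged:
On the way, in this order (a step that is already met when the one before it is completed fails the run):
1. The pin is out of its bore and hangs in the notch, let go, while the lid is still shut in the housing (x of pin in the frame of notch between -0.024 and 0.018 m and y of pin in the frame of notch between -0.008 and 0.008 m and z of pin in the frame of notch between -0.054 and -0.042 m and angle between pin's own z axis and vertical below 0.2 rad and linear speed of pin below 0.03 m/s and contact force between pin and the fingers below 0.1 N and z of lid in the frame of housing below 0.035 m and angle between the x axis of lid and the x axis of housing, either way round below 0.3 rad), for 0.2 s.
2. The lid is turned open, still down in the housing (angle between the x axis of lid and the x axis of housing, either way round above 0.75 rad and z of lid in the frame of housing below 0.035 m and horizontal distance between lid and housing below 0.006 m), for 0.05 s.
3. The lid is lifted clear of the housing, upright (z of lid in the frame of housing above 0.078 m and angle between lid's own z axis and vertical below 0.5 rad), for 0.05 s.
At the end, for the whole second after the job is handed in: The lid stands upright (within 0.12 rad) and at rest on its element on the floor of the undivided tray (its axis within 48 mm of the tray's centre along each side), and the pin hangs at rest and upright (within 0.2 rad) in the notch, its collar down on the notch walls (within 6 mm) (x of pin in the frame of notch between -0.024 and 0.018 m and y of pin in the frame of notch between -0.008 and 0.008 m and z of pin in the frame of notch between -0.054 and -0.042 m and angle between pin's own z axis and vertical below 0.2 rad and linear speed of each of pin, lid below 0.03 m/s and x of lid in the frame of drip_tray between -0.048 and 0.048 m and y of lid in the frame of drip_tray between -0.048 and 0.048 m and z of lid in the frame of drip_tray between -0.001 and 0.007 m and angle between lid's own z axis and vertical below 0.12 rad and angular speed of lid below 0.2 rad/s); the robot touches nothing.
It fails at once if Any other loose thing on the bench is moved by more than 30 mm (distance of any of oil_bottle, spray_can, jar, screwdriver, wrench, socket_wrench, wood_block, scrub_brush from where it was at the start of the episode above 0.03 m).
It also fails if it takes over 58 s, if anything falls off the work surface, if the arm or the gripper's body presses on something with over 40 N, if the wrist force passes 120 N, or if a joint passes its speed limit or range.

## Working session

There is one attempt and no reset: what is moved stays moved. The work goes in short steps, Python scripts to look and compute and a tool call to move; the robot and the scene stay as the last step left them, time stands still between calls to the robot, and variables do not carry over. Pictures are saved under pics/ and viewed, at most 10 in all, crops included, and the job is handed in when it is done.

Besides the shell and the picture viewer there is one more tool, called by a JSON object that holds its "fn" and its "kwargs". carry_out: Moves the arm, as the interface text tells. Its arguments: {"type":"object","properties":{"dp":{"type":"array"},"spin":{"type":"array"},"gripper":{"type":"number"},"newtons":{"type":"number"}},"required":["dp","spin"]}

```bash
mkdir -p pics; ls
python3 - <<'E'
from station import *
import cv2,numpy as np,pickle
for n in("scene","top"):
    s=snapshot(n); cv2.imwrite(f"pics/{n}0.png",s["color"]); pickle.dump(s,open(n+"0.pkl","wb"))
    print(n,{k:(np.round(v,4).tolist() if k=="T" else v) for k,v in s.items() if k!="color"})
print(get_state())
E
```

```text
pics
scene {'fx': 477.94328411143925, 'fy': 477.94328411143925, 'cx': 321.0257543577338, 'cy': 184.84707219688954, 'T': [[0.7027, -0.5502, 0.4511, 1.048], [0.7114, 0.5554, -0.4307, -0.4999], [-0.0136, 0.6235, 0.7817, 0.9792], [0.0, 0.0, 0.0, 1.0]]}
top {'fx': 512.0177835510615, 'fy': 512.0177835510615, 'cx': 315.70300950626614, 'cy': 201.93907717158882, 'T': [[-0.0135, 0.9902, -0.1388, 0.3803], [-0.9997, -0.0165, -0.0204, -0.0042], [-0.0225, 0.1385, 0.9901, 1.3707], [0.0, 0.0, 0.0, 1.0]]}
{'time_s': 0.1, 'joint_positions': array([-9.81913884e-01,  3.59306319e-01,  1.11556278e-02, -3.06553678e-04,
       -1.22411127e+00, -2.88117488e-01]), 'dq': array([-0.00231277, -0.00052726,  0.00299976,  0.00044988,  0.00048632,
        0.00033084]), 'joint_torque': array([-1.43507634e-03, -5.84161806e+01,  2.93752187e+01,  7.01548889e+00,
        1.02209556e-02, -3.28755220e-05]), 'eef_pos': array([ 0.19982267, -0.64428388,  0.22572477]), 'orientation': array([-1.49764665e-01,  9.88721390e-01,  7.24675811e-04, -1.80656896e-04]), 'wrist_force': array([-0.52411245,  0.1956305 , -0.03953526]), 'wrist_torque': array([ 0.04384051, -0.0192237 , -0.03887418]), 'grasp_force': 0.0, 'finger_gap': 0.08758089398280663}
```

View pics/top0.png

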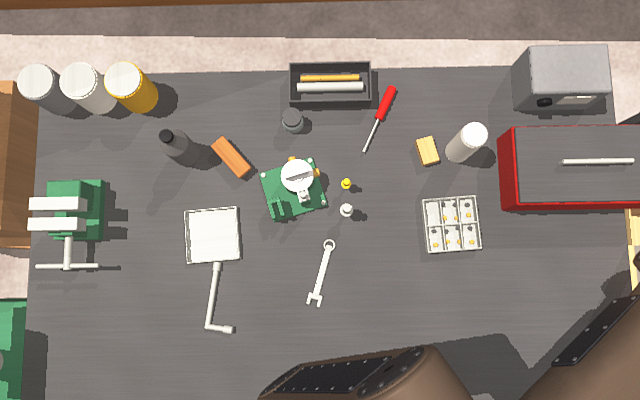

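View pics/scene0.png

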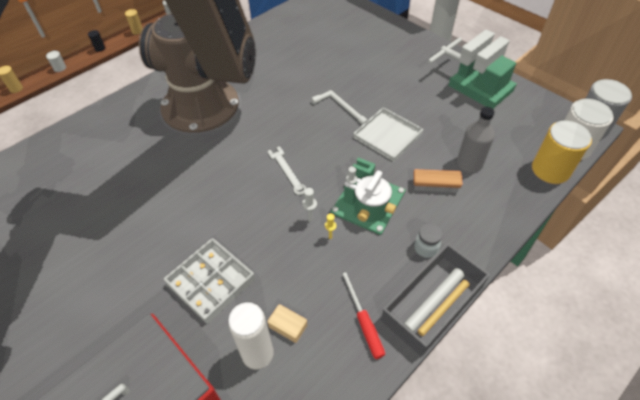

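Top view: housing with cup at about (297,178), pin near (304,196), notch block near (280,208), empty tray at (213,235) and decoy pins at (346,184) and (346,210). I'll zoom in on the housing.

Run:
```python
import cv2,pickle,numpy as np
t=pickle.load(open("top0.pkl","rb"))["color"];s=pickle.load(open("scene0.pkl","rb"))["color"]
a=cv2.resize(t[145:225,255:335],(480,480),interpolation=cv2.INTER_CUBIC)
# origin 255,145 x6
b=cv2.resize(s[145:245,310:415],None,fx=4.8,fy=4.8,interpolation=cv2.INTER_CUBIC)[:480]
im=np.hstack([a,b])
print(im.shape)
im=im[:, :984]
im=cv2.resize(im,None,fx=.8,fy=.8)
print(im.shape);cv2.imwrite("pics/crop.png",im)
```

```text
(480, 984, 3)
(384, 787, 3)
```

View pics/crop.png

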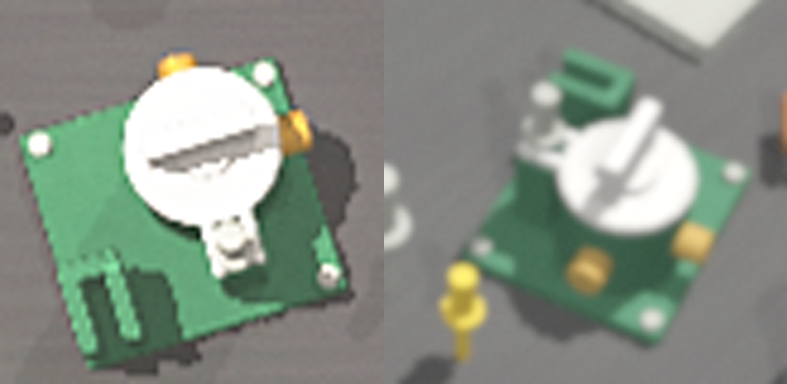

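```bash
cat > h.py <<'E'
import numpy as np,pickle
from scipy.optimize import least_squares
def proj(s,P):
    P=np.atleast_2d(P);R=s["T"][:3,:3];p=(P-s["T"][:3,3])@R
    return np.c_[s["cx"]+s["fx"]*p[:,0]/-p[:,2], s["cy"]-s["fy"]*p[:,1]/-p[:,2]]
def back(s,uv,z):
    d=s["T"][:3,:3]@np.array([(uv[0]-s["cx"])/s["fx"],-(uv[1]-s["cy"])/s["fy"],-1]);c=s["T"][:3,3]
    return c+d*(z-c[2])/d[2]
def place(q,P):
    c,s=np.cos(q[2]),np.sin(q[2]);P=np.asarray(P,float)
    return np.c_[q[0]+c*P[:,0]-s*P[:,1],q[1]+s*P[:,0]+c*P[:,1],P[:,2]]
E
python3 - <<'E'
from h import *
t=pickle.load(open("top0.pkl","rb"));s=pickle.load(open("scene0.pkl","rb"))
M=np.array([[52,98,12],[52,-54,12],[-87,-54,12],[-87,98,12],[0,0,88],[-58,0,132]])/1e3
ut=np.array([[20,138],[273,58],[350,293],[92,370],[203,147],[234,232]])/4.8+[255,145]-.4
f=lambda q:(proj(t,place(q,M))-ut).ravel()
q=least_squares(f,[.45,.05,.3]).x; print(q,np.degrees(q[2]));print(np.round(f(q).reshape(-1,2),1))
S=proj(s,place(q,M)); print(np.round((S-[310,145]+.4)*3.84+[384,0]))
us=(np.array([[750,172],[655,343],[462,258],[627,177],[546,90]])-[384,0])/3.84+[310,145]-.4
idx=[0,1,2,4,5]
g=lambda q:(proj(s,place(q,M[idx]))-us).ravel()
q2=least_squares(g,q).x;print(q2);print(np.round(g(q2).reshape(-1,2),1))
T=np.array([[184,212],[238,207],[241,261],[187,264]])
W=np.array([back(t,u,.018) for u in T]);print(W, W.mean(0))
E
```

```text
[0.63016106 0.06876576 0.29341332] 16.81134506186278
[[-0.2 -0. ]
 [ 0.5 -0.2]
 [ 0.1 -0.8]
 [-0.3  0.3]
 [ 0.2 -0.2]
 [-0.3  0.8]]
[[752. 168.]
 [659. 337.]
 [462. 252.]
 [564.  93.]
 [628. 171.]
 [546.  91.]]
[0.63210555 0.06560607 0.28653152]
[[ 0.5  0.1]
 [ 0.5 -0.3]
 [-0.5 -0.7]
 [-0.1 -0.4]
 [-0.3  1.3]]
[[0.54861282 0.37659044 0.018     ]
 [0.55972723 0.23163934 0.018     ]
 [0.41610883 0.22261851 0.018     ]
 [0.41025062 0.36554038 0.018     ]] [0.48367487 0.29909717 0.018     ]
```

{"fn": "carry_out", "kwargs": {"dp": [[0.03,0.055,0],[0.06,0.11,0],[0.09,0.165,0],[0.12,0.22,0],[0.15,0.275,0],[0.18,0.33,0],[0.21,0.385,0],[0.24,0.44,0],[0.27,0.495,0],[0.3,0.55,0]], "spin": [0,0,0,0,0,0,0,0,0,0], "gripper": 0.6}}

```text
time_s: 1.35
eef_pos: [0.4997, -0.0939, 0.2267]
orientation: [-0.15, 0.989, 0.0, 0.0]
wrist_force: [1.7, -1.1, -0.3]
finger_gap: 0.0527
grasp_force: 0.0
```

{"fn": "carry_out", "kwargs": {"dp": [[0.025,0.05,0],[0.05,0.1,-0.01],[0.075,0.145,-0.03],[0.075,0.145,-0.06],[0.075,0.145,-0.067],[0.075,0.145,-0.067],[0.075,0.145,-0.067]], "spin": [0,0,0,0,0,0,0]}}

```text
time_s: 2.22
eef_pos: [0.5748, 0.0486, 0.161]
orientation: [-0.15, 0.989, 0.0, 0.001]
wrist_force: [0.3, 0.0, -0.2]
finger_gap: 0.0524
grasp_force: 0.0
```

Run:
```python
from station import *
import cv2,numpy as np,pickle
from h import *
st=get_state();print({k:np.round(v,4) for k,v in st.items() if k in("time_s","eef_pos","orientation","joint_positions","wrist_force")})
ims=[]
for n in("scene","top"):
    s=snapshot(n);pickle.dump(s,open(n+"1.pkl","wb"))
    c=s["color"]
    for p,r in((st["eef_pos"],.15),): print(n,proj(s,p))
    a=c[60:240,290:430] if n=="scene" else c[130:230,250:350]
    ims.append(cv2.resize(a,(400,514) if n=="scene" else (400,400),interpolation=cv2.INTER_CUBIC)[:400])
cv2.imwrite("pics/a1.png",np.hstack(ims))
```

```text
{'time_s': np.float64(2.225), 'joint_positions': array([ 4.2350e-01,  2.4910e-01, -3.0230e-01,  4.0000e-04, -1.0174e+00,
       -1.6943e+00]), 'eef_pos': array([0.5748, 0.0486, 0.161 ]), 'orientation': array([-1.495e-01,  9.888e-01,  1.000e-04,  1.000e-03]), 'wrist_force': array([ 0.2864,  0.0161, -0.2492])}
scene [[351.1762805  160.80324388]]
top [[303.92950164 191.82146212]]
```

View pics/a1.png

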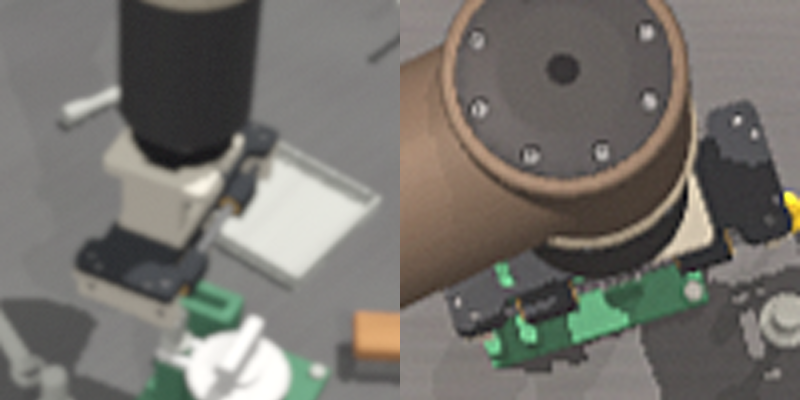

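The gripper sits above the pin in both views and the trays are unobstructed. Next I descend and grip.

{"fn": "carry_out", "kwargs": {"dp": [[0,0,-0.02],[0,0,-0.04],[0,0,-0.053],[0,0,-0.059],[0,0,-0.059],[0,0,-0.059]], "spin": [0,0,0,0,0,0]}}

```text
time_s: 3.08
eef_pos: [0.5747, 0.0492, 0.1012]
orientation: [-0.15, 0.989, 0.0, 0.001]
wrist_force: [-0.2, -0.1, 0.3]
finger_gap: 0.0527
grasp_force: 0.0
```

{"fn": "carry_out", "kwargs": {"dp": [[0,0,0],[0,0,0],[0,0,0],[0,0,0],[0,0,0],[0,0,0]], "spin": [0,0,0,0,0,0], "gripper": 0, "newtons": 12}}

```text
time_s: 3.82
eef_pos: [0.5742, 0.0494, 0.1005]
orientation: [-0.15, 0.989, 0.0, 0.0]
wrist_force: [-1.1, 3.0, 0.3]
finger_gap: 0.0156
grasp_force: 11.9
```

{"fn": "carry_out", "kwargs": {"dp": [[0,0.001,0.01],[0,0.001,0.025],[0,0.001,0.045],[0,0.001,0.055],[0,0.001,0.055],[0,0.001,0.055]], "spin": [0,0,0,0,0,0]}}

```text
time_s: 4.58
eef_pos: [0.5738, 0.0498, 0.1551]
orientation: [-0.15, 0.989, 0.0, -0.0]
wrist_force: [-0.6, 1.5, 0.0]
finger_gap: 0.0157
grasp_force: 11.9
```

{"fn": "carry_out", "kwargs": {"dp": [[-0.01,0.025,0],[-0.02,0.05,0],[-0.028,0.073,0],[-0.028,0.073,0],[-0.028,0.073,0],[-0.028,0.073,0]], "spin": [0,0,0,0,0,0]}}

```text
time_s: 5.32
eef_pos: [0.5463, 0.1224, 0.1552]
orientation: [-0.15, 0.989, -0.0, -0.0]
wrist_force: [1.0, 0.5, -0.8]
finger_gap: 0.0156
grasp_force: 12.0
```

Run:
```python
from station import *
import cv2,numpy as np,pickle
from h import *
st=get_state();print(st["eef_pos"],st["wrist_force"])
s=snapshot("scene");pickle.dump(s,open("scene2.pkl","wb"))
print(proj(s,st["eef_pos"]))
cv2.imwrite("pics/a2.png",cv2.resize(s["color"][130:235,300:420],None,fx=5.5,fy=5.5,interpolation=cv2.INTER_CUBIC))
```

```text
[0.54629133 0.12238007 0.15524223] [ 1.0360055   0.48199516 -0.79121542]
[[363.53605578 139.53912286]]
```

View pics/a2.png

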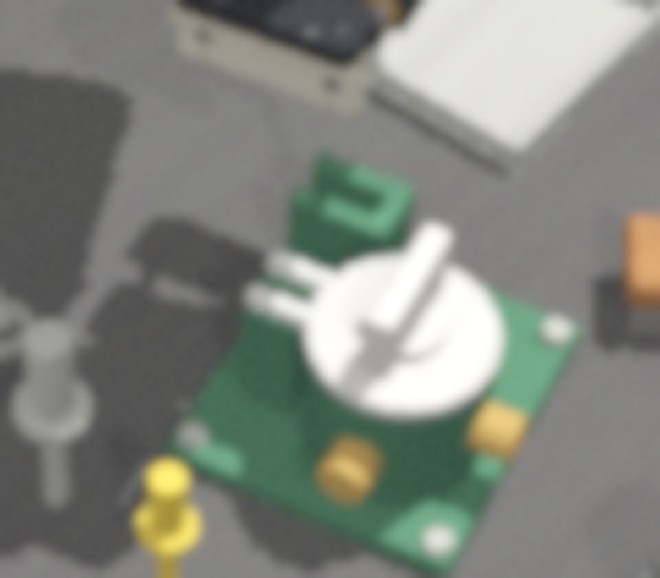

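The gripper hides the grip area at (340,60) and the prongs are free of the pin. I'll compute where the tip should appear.

Run:
```python
from h import *
import cv2
s=pickle.load(open("scene2.pkl","rb"))
q=(.631,.067,.290)
P=[[.5463,.1224,z] for z in(.155,.150,.145,.12,.098)]+place(q,np.array([[-64,78,66],[-85,61,66],[-36,95,66],[-46,78,66]])/1e3).tolist()
print(np.round((proj(s,P)-[300,130])*5.5))
c=s["color"];cv2.imwrite("pics/a3.png",cv2.resize(c[60:180,310:430],None,fx=5,fy=5,interpolation=cv2.INTER_CUBIC))
```

```text
[[349.  53.]
 [349.  61.]
 [348.  69.]
 [345. 108.]
 [342. 141.]
 [342. 188.]
 [284. 196.]
 [413. 185.]
 [377. 202.]]
```

View pics/a3.png

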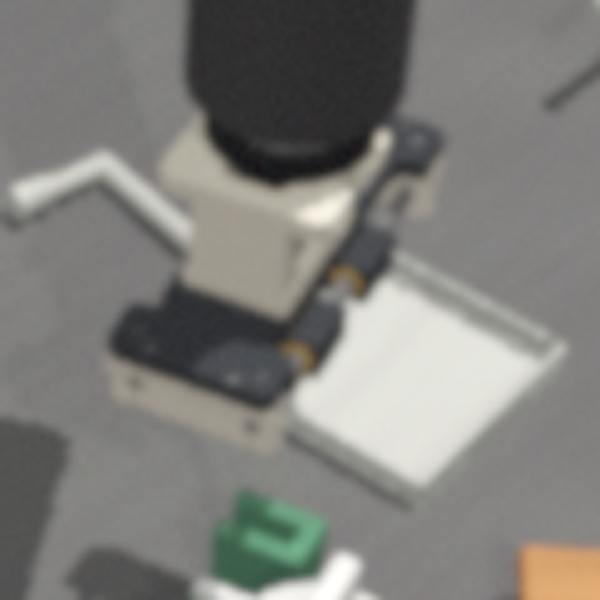

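Run:
```python
from h import *
import cv2
s=pickle.load(open("scene2.pkl","rb"));g=s["color"].mean(2).astype(int)
print(g[144:164,354:372])
```

```text
[[151 151 150 147 139 127 124 134 144 149 152 151 151 147 142 143 153 168]
 [151 151 152 148 137 122 116 128 141 150 150 146 143 137 134 135 139 146]
 [149 149 150 149 143 133 128 133 144 149 149 144 132 123 120 127 136 140]
 [142 145 148 149 146 143 142 144 148 150 149 143 130 111 104 114 125 135]
 [135 138 141 144 146 145 145 149 151 150 149 144 132 115 104 101 110 120]
 [132 132 135 137 139 138 142 145 148 148 145 141 134 124 115 108 105 104]
 [131 133 132 133 133 134 135 140 143 143 139 137 133 130 127 122 117 110]
 [132 130 131 131 131 131 133 133 136 135 134 133 132 133 131 130 127 123]
 [132 130 130 130 130 131 131 132 133 133 132 132 133 134 131 132 132 129]
 [131 131 130 131 131 132 131 132 132 132 132 133 133 134 131 131 132 132]
 [131 131 130 131 131 132 132 133 132 132 133 133 132 133 134 132 131 133]
 [130 131 132 131 130 131 131 132 131 133 133 133 133 131 133 133 134 132]
 [131 131 131 128 128 129 128 131 131 132 132 133 132 132 134 134 134 134]
 [128 130 128 122 118 117 122 127 129 130 130 132 131 132 133 134 133 132]
 [127 127 122 114 104 104 109 116 123 125 127 130 132 134 133 132 133 131]
 [124 123 117 103  95  91  95 103 109 116 123 129 132 132 133 133 132 130]
 [123 121 111  98  88  88  89  93  98 109 120 131 133 132 131 131 132 131]
 [123 119 108  93  83  81  83  86  95 107 123 133 135 134 134 134 133 134]
 [122 117 104  87  79  77  79  80  88 103 118 128 132 134 135 136 135 134]
 [116 111 102  86  77  75  75  78  81  91 103 111 118 124 131 133 135 136]]
```

The expected 5 px of shaft below the body is not visible, so I'll spin the tool for a clear view of the pin.

{"fn": "carry_out", "kwargs": {"dp": [[0,0,0],[0,0,0],[0,0,0],[0,0,0],[0,0,0],[0,0,0]], "spin": [-10,-20,-30,-40,-45,-45]}}

```text
time_s: 6.12
eef_pos: [0.5463, 0.1225, 0.1555]
orientation: [0.24, 0.971, -0.0, -0.0]
wrist_force: [0.4, -0.5, -1.1]
finger_gap: 0.0157
grasp_force: 12.0
```

Run:
```python
from station import *
import cv2,numpy as np,pickle
from h import *
st=get_state();print(st["eef_pos"],st["finger_gap"])
s=snapshot("scene");pickle.dump(s,open("scene3.pkl","wb"))
p=st["eef_pos"]
print((proj(s,[p,p-[0,0,.004],p-[0,0,.057]])-[310,90])*5)
cv2.imwrite("pics/a4.png",cv2.resize(s["color"][90:200,310:430],None,fx=5,fy=5,interpolation=cv2.INTER_CUBIC))
```

```text
[0.54634843 0.12253135 0.15548162] 0.015718354624348455
[[268.01120703 247.24236993]
 [267.54187862 253.0861101 ]
 [261.55753312 327.59888038]]
```

View pics/a4.png

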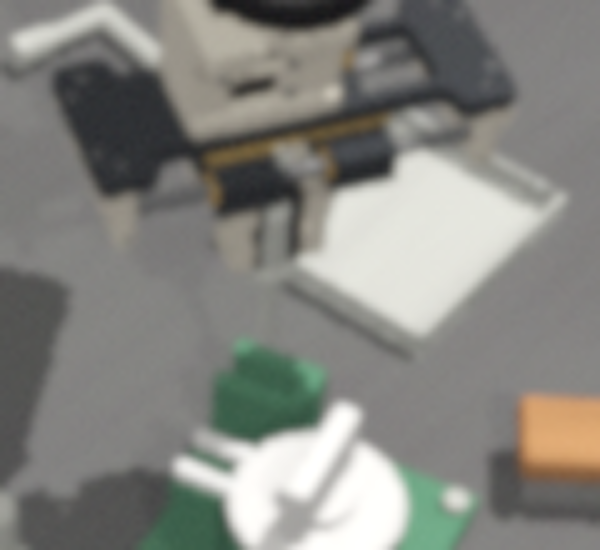

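The pin is held upright, with its faint shaft at x≈260 and tip near (261,326), as predicted. I'll spin back and lower it into the slot.

{"fn": "carry_out", "kwargs": {"dp": [[0,0,0],[0,0,0],[0,0,0],[0,0,-0.01],[0,0,-0.018],[0,0,-0.025],[0,0,-0.032],[0,0,-0.04],[0,0,-0.04]], "spin": [10,20,30,40,45,45,45,45,45]}}

```text
time_s: 7.3
eef_pos: [0.5458, 0.1228, 0.1148]
orientation: [-0.15, 0.989, -0.0, -0.001]
wrist_force: [-0.2, 0.2, -0.2]
finger_gap: 0.0155
grasp_force: 12.0
```

{"fn": "carry_out", "kwargs": {"dp": [[0,0,-0.01],[0,0,-0.02],[0,0,-0.03],[0,0,-0.037],[0,0,-0.04],[0,0,-0.04]], "spin": [0,0,0,0,0,0]}}

```text
time_s: 8.05
eef_pos: [0.5463, 0.1231, 0.0755]
orientation: [-0.15, 0.989, -0.0, -0.0]
wrist_force: [0.3, -1.5, -0.9]
finger_gap: 0.0153
grasp_force: 12.0
```

{"fn": "carry_out", "kwargs": {"dp": [[0,0,0],[0,0,0],[0,0,0],[0,0,0],[0,0,0]], "spin": [0,0,0,0,0], "gripper": 0.45}}

```text
time_s: 8.68
eef_pos: [0.5462, 0.123, 0.0756]
orientation: [-0.15, 0.989, -0.0, 0.0]
wrist_force: [-1.4, -0.3, 0.6]
finger_gap: 0.0392
grasp_force: 0.0
```

{"fn": "carry_out", "kwargs": {"dp": [[0,0,0.02],[0,0,0.05],[0,0,0.09],[0.025,-0.015,0.105],[0.05,-0.035,0.105],[0.07,-0.05,0.105],[0.084,-0.057,0.105],[0.084,-0.057,0.105],[0.084,-0.057,0.105],[0.084,-0.057,0.105]], "spin": [0,0,0,10,20,30,40,50,60,70]}}

```text
time_s: 9.93
eef_pos: [0.6302, 0.0659, 0.1803]
orientation: [-0.692, 0.722, 0.0, -0.0]
wrist_force: [-0.1, 0.2, -0.5]
finger_gap: 0.0393
grasp_force: 0.0
```

{"fn": "carry_out", "kwargs": {"dp": [[0,0,0],[0,0,0],[0,0,0],[0,0,0]], "spin": [10,19.5,19.5,19.5]}}

```text
time_s: 10.42
eef_pos: [0.6302, 0.066, 0.1805]
orientation: [0.801, -0.598, -0.0, 0.0]
wrist_force: [0.3, -0.8, -0.5]
finger_gap: 0.0395
grasp_force: 0.0
```

Run:
```python
from station import *
import cv2,numpy as np,pickle
from h import *
st=get_state();print(st["eef_pos"],st["orientation"],st["joint_positions"],st["time_s"])
ims=[]
for n in("scene","top"):
    s=snapshot(n);pickle.dump(s,open(n+"5.pkl","wb"))
    c=s["color"]
    a=c[135:235,310:410] if n=="scene" else c[135:235,245:345]
    ims.append(cv2.resize(a,(400,400),interpolation=cv2.INTER_CUBIC))
cv2.imwrite("pics/a5.png",np.hstack(ims))
```

```text
[0.63019699 0.06604125 0.18048934] [ 8.01385849e-01 -5.98147737e-01 -6.55125688e-05  3.92382804e-05] [ 4.11882179e-01  3.23154575e-01 -1.48678713e-01 -8.42115057e-05
 -1.09909608e+00 -1.23423157e-01] 10.425
```

View pics/a5.png

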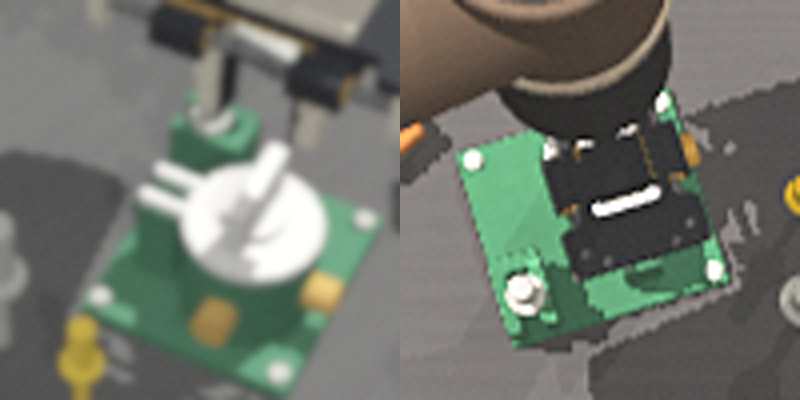

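The pin hangs in the notch, its collar on the walls at (210,120) in the scene crop and (525,293) in the top crop. Lid next.

{"fn": "carry_out", "kwargs": {"dp": [[0.001,0.001,-0.02],[0.001,0.001,-0.045],[0.001,0.001,-0.065],[0.001,0.001,-0.077],[0.001,0.001,-0.081],[0.001,0.001,-0.081],[0.001,0.001,-0.081]], "spin": [0,0,0,0,0,0,0]}}

```text
time_s: 11.4
eef_pos: [0.6317, 0.0672, 0.1004]
orientation: [0.802, -0.597, 0.0, -0.001]
wrist_force: [0.8, 0.5, 0.0]
finger_gap: 0.0395
grasp_force: 0.0
```

{"fn": "carry_out", "kwargs": {"dp": [[0,0,0],[0,0,0],[0,0,0],[0,0,0],[0,0,0]], "spin": [0,0,0,0,0], "gripper": 0, "newtons": 30}}

```text
time_s: 12.02
eef_pos: [0.6312, 0.067, 0.0997]
orientation: [0.802, -0.597, 0.0, 0.0]
wrist_force: [0.2, 0.4, 2.0]
finger_gap: 0.0118
grasp_force: 30.0
```

{"fn": "carry_out", "kwargs": {"dp": [[0,0,0],[0,0,0],[0,0,0],[0,0,0],[0,0,0]], "spin": [5,12,20,25,25]}}

```text
time_s: 12.65
eef_pos: [0.6314, 0.067, 0.0997]
orientation: [0.913, -0.409, 0.0, -0.0]
wrist_force: [0.1, -0.5, 0.4]
finger_gap: 0.0116
grasp_force: 30.0
```

{"fn": "carry_out", "kwargs": {"dp": [[0,0,0],[0,0,0],[0,0,0],[0,0,0],[0,0,0],[0,0,0],[0,0,0]], "spin": [8,16,24,29,32,32,32]}}

```text
time_s: 13.52
eef_pos: [0.6314, 0.0671, 0.0997]
orientation: [0.99, -0.142, 0.0, -0.0]
wrist_force: [1.1, -0.8, 1.5]
finger_gap: 0.0119
grasp_force: 30.0
```

{"fn": "carry_out", "kwargs": {"dp": [[0,0,0.005],[0,0,0.01],[0,0,0.015],[0,0,0.015]], "spin": [0,0,0,0]}}

```text
time_s: 14.02
eef_pos: [0.6314, 0.067, 0.1151]
orientation: [0.99, -0.142, 0.0, -0.0]
wrist_force: [-1.7, 0.2, -2.9]
finger_gap: 0.0118
grasp_force: 30.0
```

{"fn": "carry_out", "kwargs": {"dp": [[0,0,0.03],[0,0,0.065],[0,0,0.09],[-0.02,0.03,0.09],[-0.05,0.08,0.09],[-0.08,0.13,0.09],[-0.115,0.18,0.09],[-0.138,0.215,0.09],[-0.148,0.231,0.09],[-0.148,0.231,0.09]], "spin": [0,0,0,0,0,0,0,0,0,0]}}

```text
time_s: 15.28
eef_pos: [0.4827, 0.2987, 0.2045]
orientation: [0.99, -0.141, -0.0, 0.0]
wrist_force: [-0.5, -0.9, -2.8]
finger_gap: 0.0122
grasp_force: 30.0
```

{"fn": "carry_out", "kwargs": {"dp": [[0,0,-0.03],[0,0,-0.06],[0,0,-0.09],[0,0,-0.11],[0,0,-0.12],[0,0,-0.12],[0,0,-0.12]], "spin": [0,0,0,0,0,0,0]}}

```text
time_s: 16.15
eef_pos: [0.484, 0.2982, 0.0855]
orientation: [0.99, -0.142, 0.0, -0.001]
wrist_force: [-0.3, -1.1, -2.6]
finger_gap: 0.0118
grasp_force: 30.0
```

Run:
```python
from station import *
import cv2,numpy as np,pickle
from h import *
st=get_state();print(st["eef_pos"],st["wrist_force"])
ims=[]
for n in("scene","top"):
    s=snapshot(n);c=s["color"]
    print((proj(s,np.r_[st["eef_pos"][:2],.01])-([320,80] if n=="scene" else [160,150]))*[3.33,4][n=="top"])
    a=c[80:200,320:440] if n=="scene" else c[150:250,160:260]
    ims.append(cv2.resize(a,(400,400),interpolation=cv2.INTER_CUBIC))
cv2.imwrite("pics/a6.png",np.hstack(ims))
```

```text
[0.48396172 0.29821041 0.08547059] [-0.30319348 -1.05901839 -2.62873985]
[[220.01188667 173.86343941]]
[[213.87534367 343.65929887]]
```

View pics/a6.png

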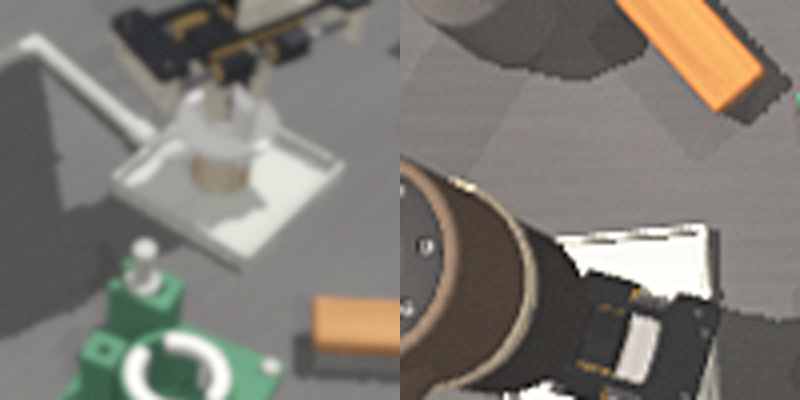

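The lid is upright over the tray, with its element base near (220,180) and the tray spanning about (113–343, 110–268). The pin still hangs at (145,265). I'll lower the last ~7 mm.

{"fn": "carry_out", "kwargs": {"dp": [[0,0,-0.003],[0,0,-0.005],[0,0,-0.007],[0,0,-0.0075],[0,0,-0.0075]], "spin": [0,0,0,0,0]}}

```text
time_s: 16.88
eef_pos: [0.4835, 0.2981, 0.0777]
orientation: [0.99, -0.141, 0.0, -0.0]
wrist_force: [-1.1, -0.4, 4.4]
finger_gap: 0.0119
grasp_force: 30.0
```

Force turned upward, so it is in contact with the floor. Release and retreat.

{"fn": "carry_out", "kwargs": {"dp": [[0,0,0],[0,0,0],[0,0,0],[0,0,0],[0,0,0]], "spin": [0,0,0,0,0], "gripper": 0.5}}

```text
time_s: 17.5
eef_pos: [0.4833, 0.298, 0.077]
orientation: [0.99, -0.141, -0.0, 0.0]
wrist_force: [1.1, -0.1, 0.3]
finger_gap: 0.0432
grasp_force: 0.0
```

{"fn": "carry_out", "kwargs": {"dp": [[0,0,0.015],[0,0,0.04],[0,0,0.08],[0,0,0.13],[0,-0.05,0.17],[0,-0.1,0.2],[0,-0.15,0.2],[0,-0.2,0.2],[0,-0.25,0.2],[0,-0.3,0.2]], "spin": [0,0,0,0,0,0,0,0,0,0]}}

```text
time_s: 18.75
eef_pos: [0.483, -0.0036, 0.2786]
orientation: [0.99, -0.141, 0.001, -0.0]
wrist_force: [0.6, -0.7, -1.3]
finger_gap: 0.0438
grasp_force: 0.0
```

{"fn": "carry_out", "kwargs": {"dp": [[0,-0.05,0],[0,-0.1,0],[0,-0.1,0],[0,-0.1,0],[0,-0.1,0]], "spin": [0,0,0,0,0]}}

```text
time_s: 19.38
eef_pos: [0.4834, -0.1012, 0.2775]
orientation: [0.99, -0.141, 0.0, -0.0]
wrist_force: [0.0, -0.5, -0.8]
finger_gap: 0.0437
grasp_force: 0.0
```

Run:
```python
from station import *
import cv2,numpy as np
ims=[]
for n in("scene","top"):
    c=snapshot(n)["color"]
    a=c[80:230,320:470] if n=="scene" else c[150:280,160:290]
    ims.append(cv2.resize(a,(400,400),interpolation=cv2.INTER_CUBIC))
cv2.imwrite("pics/a7.png",np.hstack(ims))
```

```text
(no output)
```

View pics/a7.png

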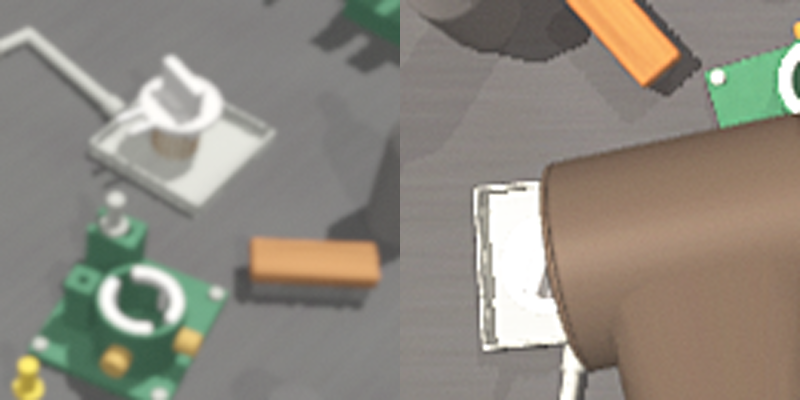

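The lid stands upright near the tray's centre (base at about (175,145)), the pin hangs in the notch at (117,215) and the arm is clear.

```bash
python3 -c "
from station import *
print(hand_in())"
```

```text
the job is handed in; nothing more can be done
None
```

The job is handed in at about 19.5 s: the pin hangs in the notch and the lid stands upright in the undivided tray, both confirmed in the last pictures; no verdict came back.

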